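# Refit the vial carousel and its retaining cap on the sampler turret

### The arm

A 6-joint arm with a two-finger parallel gripper is mounted at the origin on the work surface. World frame = base frame: x ahead of the robot, y to its left, z up, the work surface at z = 0. Lengths are in m, angles in rad, forces in N, time in s.
With the tool pointing down it reaches from about 0.35 to 0.85 m from the base axis. Payload 8.1 kg.
Tool frame: the origin (TCP) lies at the very end of the fingers, on their centre line; the grasp point (between the pads) lies 19 mm behind it; z points along the fingers, y is the line along which they close (so a half turn about z gives the same grasp; the last joint's range is limited). The gripper opens to 93 mm and grips with 3 to 60 N. Pads are 15 mm wide; open, the fingers measure 128 mm over their backs; the gripper's body (75 mm by 188 mm) begins 65 mm behind the grasp point.
Start: joints at [1.131, 0.13, 1.488, -0, 1.523, -0.085], TCP at [0.208, 0.563, 0.219] pointing down, gripper open.
Joint ranges: [-2.96, 2.96], [-0.89, 2.26], [0.02, 2.5], [-1.34, 4.48], [0, 2.73], [-2.66, 2.66]. Speed limits (rad/s): [2.39, 2.39, 2.79, 3.14, 3.14, 3.14].

### API

Orientations are given as a rotation vector (axis times angle).
In Python, from plant import read_state, eyes, workorder gives the robot as it stands. The module is installed in compiled form; this text tells all that it offers.
- The arm moves only by the tool play_rows, never from a script. Its argument "targets" is one flat list of numbers, 4 for each row, row after row: the shift along the tool's x, y, z in cm, then the turn about the tool's z in degrees. In form: [dx, dy, dz, roll, dx, dy, dz, roll, ...]. A call has 1 to 8 rows; each row is the pose to reach, as a shift and turn from the pose commanded when the call began, along the tool's axes at that moment; what a row does not reach only later rows make up. A row lasts 1/12 s, in which the tool goes at most 41.7 mm and 7.16 degrees, less where a joint would pass 70% of its speed; a pose out of reach is approached as far as the arm can. A call with a gripper value outside its range is refused whole. "grip" is the finger opening in cm, from 0 to 9.3, set as the call begins (left out, the last holds). The fingers move at their own pace and stop on an object; "grip_force" is the grip in N (left out, the last holds). Time passes only in rows, so rows that repeat a pose let the fingers close. It gives the time, the measured TCP pose, the force, the opening and the grip force at its end, in the units of the state.
- read_state(): the state, without advancing time (a new reading comes with each control period).
- eyes.read_camera(name): name is "side" or "top" or "wrist"; returns a dict with "image" (480x640x3 uint8, red, green, blue), "vfov" (degrees; the focal length in pixels is half the picture's height over the tangent of half this angle, whatever the lens; pixels are square), "cx", "cy" (the principal point, pixels), "k1" (the pictures are not rectified: a ray, as slopes to the right and down, at radius r is drawn at 1 + k1 r^2 times it, then the intrinsics apply), "cam_to_world" (4x4, takes a point from camera to world coordinates); the wrist camera has in their place "T_tool_cam" (4x4, takes a point from camera to tool coordinates, whose origin is the TCP and whose axes are the flange's). Camera axes: x right, y up, looking along -z (the intrinsics and any distortion apply to the point x, -y, -z); pixel columns grow to the right and rows downward; lengths in m; the calibration is good to about 2 mm. A picture is of the moment at which its call begins: read the wrist's pose just before it. There is no depth.
- workorder.close_job(): hands the job in; it is judged then, once.
The state is a dict: "t": time; "q": joint angles; "dq": joint speeds; "joint_torque": joint torques, N m; "tool_pos": TCP position; "orientation": TCP orientation; "force": force on the tool from outside, world axes, zero at the start; "wrist_torque": the same for the moment, N m; "opening": finger opening in m; "gripper_force": force on a finger pad.
Only numpy, scipy, OpenCV 4.12 (cv2) and the standard library are available. Lean on these libraries where they do the work, as an engineer would, in place of code of your own. Each camera call takes 0.05 s, during which the arm holds its last target. There are 200 camera calls.

### The job

Get the sampler turret ready to run: first lower the vial carousel with the open-ended tubular collar over the turret's upright spindle until it sits fully down on the round seat, and then, as a separate step, put the tall black retaining cap over the spindle so that it rests flat on top of the carousel's collar. Leave both upright and let go of them.

Things in the scene. Friction and masses are not known exactly. Their poses are not given: they have to be found in the camera images.
- carousel_center (a point): Centre of the loose 350 g carousel, on its axis 40 mm above its underside; z up, yaw free. Aluminium disc 112 across, 22 thick, with 8 black-capped vials (tops at 36) and a central collar 56 across, rising to 80; 34 mm bore right through. Grasp across the collar 62 above the underside, fingertips clear of the vials. Not the tray with a thin solid knob.
- cap_center (a point): Centre of the loose 120 g retaining cap, on its axis 23 mm above its lower rim; z up, yaw free. Black knurled cylinder 56 across, 46 tall, closed top, blind bore 30 wide and 34 deep from below. Stands open end down. Grasp across it, about 30 above the rim, so the fingertips clear the collar. Not the flat jar lid or the flat open ring.
- turret_seat (a point): Centre of the round grey seat (132 across) of the fixed white turret (160 x 160 mm), 40 mm above the table; z up. A bare metal spindle rises 108 mm from here: 28 thick up to 35, tapering to 20 at 80 and 10 at the tip. Seated, the carousel's centre is 40 above this point, then the cap's, resting on the collar, 103. The cap put on first blocks the carousel.
There are look-alikes about, which are no part of the job. What is shaped like the part that bears turret_seat but yellow is not meant.

How it is judged:
By the outcome, as a careful person would: the job done as asked, in the order asked, and still so for the second after the job is handed in, with the robot touching nothing.
It also fails if it takes over 64 s, if anything falls off the work surface, if the arm or the gripper's body presses on something with over 40 N, if the wrist force passes 120 N, or if a joint passes its speed limit or range.

## Working session

There is one attempt and no reset: what is moved stays moved. The work goes in short steps, Python scripts to look and compute and a tool call to move; the robot and the scene stay as the last step left them, time stands still between calls to the robot, and variables do not carry over. Pictures are saved under pics/ and viewed, at most 10 in all, crops included, and the job is handed in when it is done.

Besides the shell and the picture viewer there is one more tool, called after ">>>" as name(argument=value, ...) on one line, values as JSON. play_rows: Moves the arm, as the interface text tells. Its arguments: {"type":"object","properties":{"targets":{"type":"array"},"grip":{"type":"number"},"grip_force":{"type":"number"}},"required":["targets"]}

```bash
mkdir -p pics; cat > h.py <<'E'
import numpy as np, cv2
from scipy.spatial.transform import Rotation as R
from plant import read_state, eyes, workorder
def cam(name):
    s=read_state(); c=eyes.read_camera(name)
    if name=='wrist':
        T=np.eye(4);T[:3,:3]=R.from_rotvec(s['orientation']).as_matrix();T[:3,3]=s['tool_pos']
        c['T']=T@c['T_tool_cam']
    else: c['T']=np.array(c['cam_to_world'])
    c['f']=240/np.tan(np.radians(c['vfov'])/2)
    return c
def ray(c,u,v):
    K=np.array([[c['f'],0,c['cx']],[0,c['f'],c['cy']],[0,0,1.]])
    p=cv2.undistortPoints(np.array([[[u,v]]],float),K,np.array([c['k1'],0,0,0.]))[0,0]
    d=c['T'][:3,:3]@np.array([p[0],-p[1],-1]); return c['T'][:3,3],d/np.linalg.norm(d)
def plane(c,u,v,z):
    o,d=ray(c,u,v); return o+d*(z-o[2])/d[2]
def two(c1,p1,c2,p2):
    o,d=ray(c1,*p1);o2,e=ray(c2,*p2)
    s=np.linalg.lstsq(np.c_[d,-e],o2-o,rcond=None)[0]
    a=o+s[0]*d;b=o2+s[1]*e; return (a+b)/2,np.linalg.norm(a-b)
def proj(c,P):
    p=np.linalg.inv(c['T'])@np.r_[P,1]; x,y=p[0]/-p[2],-p[1]/-p[2]; k=1+c['k1']*(x*x+y*y)
    return np.array([c['f']*k*x+c['cx'],c['f']*k*y+c['cy']])
def save(c,n): cv2.imwrite('pics/'+n,c['image'][:,:,::-1])
def totool(dw):
    s=read_state(); return R.from_rotvec(s['orientation']).inv().apply(dw)*100
E
python3 - <<'E'
from h import *
for n in('top','side'):
    c=cam(n);save(c,n+'1.png');print(n,c['T'].round(3).tolist(),c['f'],c['k1'])
s=read_state();print(s['t'],s['orientation'],s['force'])
E
```

```text
top [[-0.008, 0.996, -0.087, 0.28], [-1.0, -0.007, 0.011, -0.008], [0.01, 0.087, 0.996, 1.196], [0.0, 0.0, 0.0, 1.0]] 588.3392874849532 0.032020408602048224
side [[0.768, 0.498, -0.403, 0.001], [-0.64, 0.587, -0.495, -0.488], [-0.01, 0.638, 0.77, 0.74], [0.0, 0.0, 0.0, 1.0]] 481.3321714234361 -0.046255763795752886
0.1 [-5.54332062e-01 -3.09183404e+00  2.54861063e-03] [-0.51446267 -0.06832207  0.39695024]
```

View pics/top1.png

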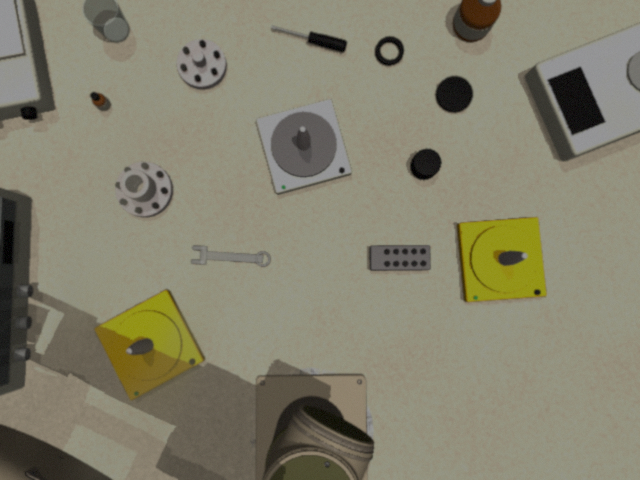

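View pics/side1.png

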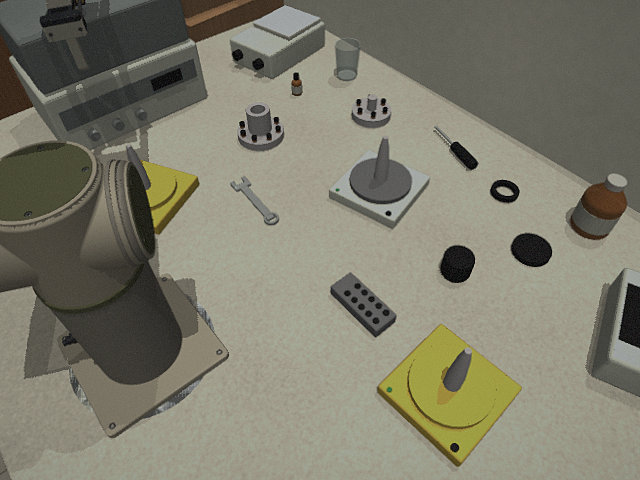

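Carousel candidates: top (144,188), with a wide hollow collar, and (202,62), with a thin knob. The first fits. Cap candidates: (425,164) is the tall cylinder, (454,94) the flat lid and (389,50) the ring. The first fits. Turret: white (303,146), and not the yellow (502,260) or (150,345). I'll confirm with one enlarged montage.

```bash
python3 - <<'E'
import cv2,numpy as np
t=cv2.imread('pics/top1.png');s=cv2.imread('pics/side1.png')
def crop(im,u,v,h):
    c=cv2.resize(im[v-h:v+h,u-h:u+h],(266,266),interpolation=cv2.INTER_CUBIC)
    k=266/(2*h)
    for g in range(-h//10*10,h,10):
        for x,hor in((g+u-u%10,0),(g+v-v%10,1)):
            p=int((x-(v if hor else u)+h)*k)
            if 0<p<266:
                cv2.line(c,(0,p) if hor else (p,0),(4,p) if hor else (p,4),(0,0,255),1)
                if x%20==0: cv2.putText(c,str(x),(6,p+4) if hor else (p-8,14),0,.33,(0,0,255),1)
    return c
a=np.hstack([crop(t,144,188,36),crop(t,303,146,55),crop(t,425,164,30)])
b=np.hstack([crop(s,261,126,36),crop(s,380,176,55),crop(s,457,263,30)])
cv2.imwrite('pics/m.png',np.vstack([a,b]))
E
```

```text
(no output)
```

View pics/m.png

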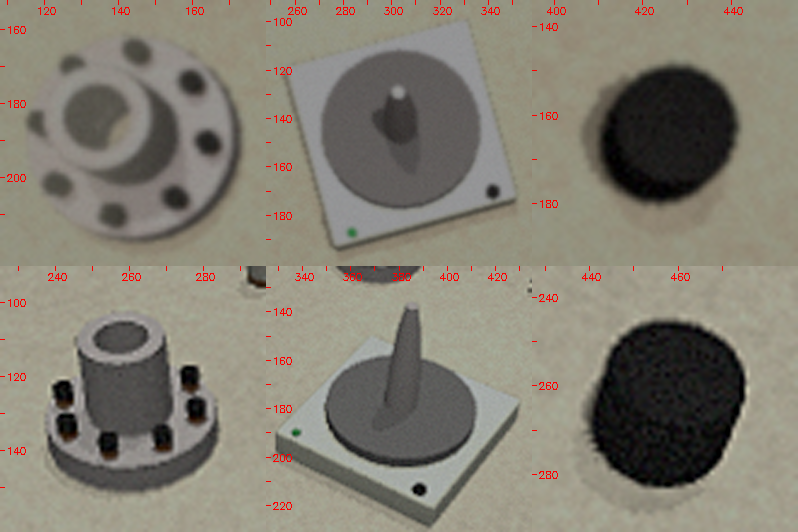

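The montage confirms all three: a hollow-collar carousel (collar top at top 135,184 and side 258,110), the white turret with its grey seat (303.6,144.3 and 380.6,179.7), and the tall knurled cap (427,163 and 459,257).

```bash
python3 - <<'E'
from h import *
t=cam('top');s=cam('side')
for n,p,q,z in(('collartop',(135.1,183.7),(257.7,109.8),.08),('seat',(303.6,144.3),(380.6,179.7),.04),('tip',(302.6,129),(385,137.5),.148),('captop',(427.3,162.9),(458.6,257.4),.046)):
    P,e=two(t,p,s,q);print(n,P.round(4),e.round(4),plane(t,*p,z).round(4),plane(s,*q,z).round(4))
st=read_state();M=R.from_rotvec(st['orientation']).as_matrix();print(st['tool_pos'],M.round(3).tolist())
c=cam('wrist');print(c['T'][:3,3],c['T_tool_cam'].round(3).tolist(),c['f'])
E
```

```text
collartop [0.4829 0.3326 0.0749] 0.0028 [0.4832 0.3304 0.08  ] [0.478  0.3271 0.08  ]
seat [0.5694 0.01   0.0321] 0.0021 [0.5683 0.0093 0.04  ] [0.5621 0.005  0.04  ]
tip [0.5693 0.0103 0.1446] 0.003 [0.5696 0.0093 0.148 ] [0.5647 0.0081 0.148 ]
captop [ 0.5275 -0.2359  0.0419] 0.0029 [ 0.5277 -0.2362  0.046 ] [ 0.5231 -0.2366  0.046 ]
[0.20825419 0.56233195 0.21798602] [[-0.938, 0.347, -0.0], [0.347, 0.938, -0.001], [0.0, -0.001, -1.0]]
[0.13965206 0.58742844 0.38389494] [[-0.0, 0.964, 0.265, 0.073], [1.0, 0.0, 0.0, -0.0], [0.0, 0.265, -0.964, -0.166], [0.0, 0.0, 0.0, 1.0]] 358.87073963721423
```

>>> play_rows(targets=[-4.2,-1.5,0.2,0,-8.4,-3.0,0.5,0,-12.6,-4.5,0.8,0,-16.8,-6,1,0,-21,-7.5,1.3,0,-25.2,-9,1.5,0,-29,-10.4,1.7,0,-31.5,-11.3,1.8,0])

```text
t: 0.92
tool_pos: [0.4644, 0.3468, 0.2006]
orientation: [0.554, 3.092, 0.0]
force: [-0.5, -0.8, 0.7]
opening: 0.0931
gripper_force: 0.0
```

>>> play_rows(targets=[-2,-0.8,0,0,-2.3,-0.8,0,0,-2.3,-0.8,0,0,-2.3,-0.8,0,0])

```text
t: 1.25
tool_pos: [0.4815, 0.3333, 0.2006]
orientation: [-0.555, -3.092, -0.0]
force: [0.1, 0.1, 1.2]
opening: 0.093
gripper_force: 0.0
```

```bash
python3 - <<'E'
from h import *
c=cam('wrist');save(c,'w1.png');s=read_state();print(s['t'],s['tool_pos'],s['force'],s['q'],proj(c,[.483,.331,.08]))
np.save('w1T.npy',c['T'])
E
```

```text
1.3 [0.48109848 0.33376525 0.20064739] [ 1.37469762 -0.48989551 -0.21925987] [ 5.18647938e-01  1.00434557e-01  1.55330365e+00  5.00528783e-04
  1.48818153e+00 -6.98136665e-01] [322.27887604 234.23357567]
```

View pics/w1.png

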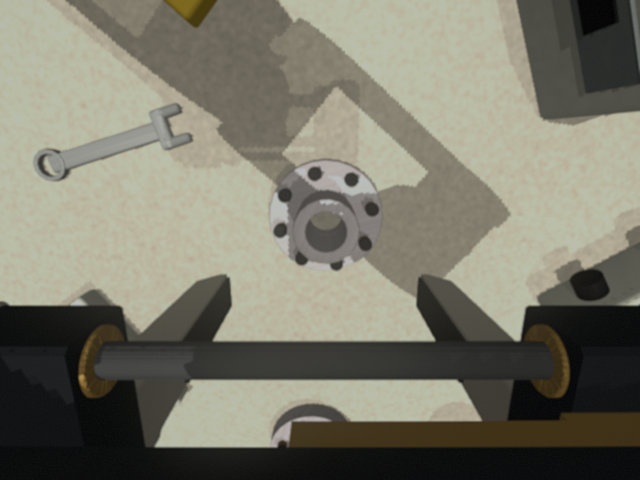

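The carousel sits below the open fingers, with its collar top near (326,228) and disc spanning x 269–382. I'll enlarge it to refine.

```bash
python3 - <<'E'
import cv2
w=cv2.imread('pics/w1.png')[155:280,260:395]
w=cv2.convertScaleAbs(w,alpha=1.5)
w=cv2.resize(w,None,fx=4.5,fy=4.5,interpolation=cv2.INTER_CUBIC)
for p in range(260,395,10): cv2.line(w,(int((p-260)*4.5),0),(int((p-260)*4.5),563 if p in(290,330,360) else 8),(0,0,255),1)
for p in range(160,280,10): cv2.line(w,(0,int((p-155)*4.5)),(608 if p in(190,230,260) else 8,int((p-155)*4.5)),(0,0,255),1)
cv2.imwrite('pics/w1c.png',w)
E
```

```text
(no output)
```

View pics/w1c.png

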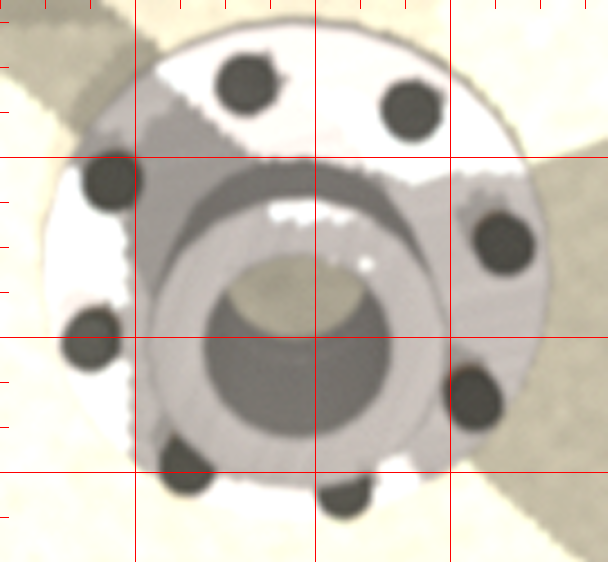

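Collar top centre is at (326.1,231.4), and the bore's centre agrees. Next is the shift needed.

```bash
python3 - <<'E'
from h import *
c=cam('wrist');P=plane(c,326.1,231.4,.08);s=read_state()
print(P,s['tool_pos'],s['t'],totool(P+[0,0,.043-.08]-s['tool_pos']))
E
```

```text
[0.48147086 0.33521626 0.08      ] [0.48094395 0.33400792 0.20071847] 1.35 [-1.43520136e-02  1.29559708e-01  1.57718588e+01]
```

>>> play_rows(targets=[0,0.1,3.5,0,0,0.1,7,0,0,0.1,10.5,0,0,0.1,13,0,0,0.1,14.8,0,0,0.1,15.5,0,0,0.1,15.7,0,0,0.1,15.8,0])

```text
t: 2.02
tool_pos: [0.4821, 0.3348, 0.0434]
orientation: [0.552, 3.092, 0.001]
force: [0.2, 0.8, -0.2]
opening: 0.0931
gripper_force: 0.0
```

>>> play_rows(targets=[0,0,0,0,0,0,0,0,0,0,0,0,0,0,0,0,0,0,0,0,0,0,0,0,0,0,0,0,0,0,0,0], grip=5, grip_force=30)

```text
t: 2.68
tool_pos: [0.4825, 0.334, 0.0431]
orientation: [0.555, 3.092, 0.001]
force: [-0.7, 0.4, 1.8]
opening: 0.0549
gripper_force: 30.0
```

>>> play_rows(targets=[0,0,-0.5,0,0,0,-2,0,0,0,-5,0,0,0,-8.5,0,0,0,-12,0,0,0,-15,0,0,0,-17,0,0,0,-17.8,0])

```text
t: 3.35
tool_pos: [0.4835, 0.3345, 0.2249]
orientation: [0.554, 3.088, 0.005]
force: [-0.2, -0.0, -2.6]
opening: 0.0551
gripper_force: 30.0
```

```bash
python3 - <<'E'
from h import *
c=cam('wrist');save(c,'w2.png');s=read_state();print(s['t'],s['tool_pos'],s['force'],s['opening'])
print(totool(np.array([.569,.0095,.221])-s['tool_pos']))
M=R.from_rotvec(s['orientation']).as_matrix()
print(proj(c,np.array(s['tool_pos'])+[0,0,.037]))
E
```

```text
3.4 [0.48355975 0.33454003 0.22459509] [ 0.32346813  0.59497585 -1.8879382 ] 0.054956693131727345
[-19.30363495 -27.511963     0.31838639]
[325.30930838 328.7389055 ]
```

View pics/w2.png

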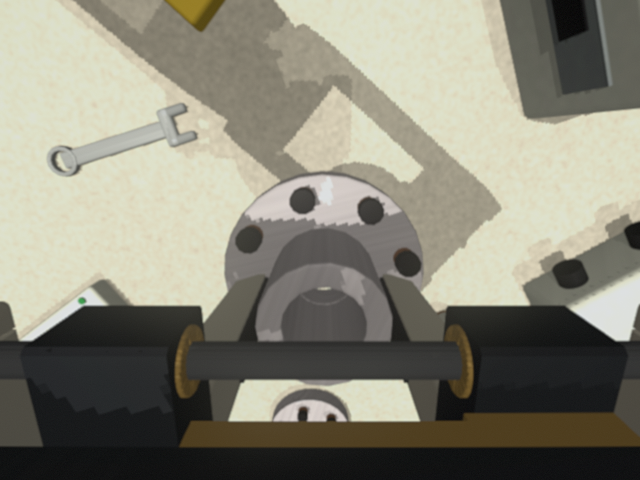

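The carousel is held upright. The collar top spans x 256–394 and y 262–384. Now I'll move until the spindle is about 12 cm ahead of the tool and measure it from there.

>>> play_rows(targets=[-0.5,-2,0,0,-1.4,-5.5,0,0,-2.4,-9.2,0,0,-3.4,-13,0,0,-4.5,-17,0,0,-5.5,-20.9,0,0,-6.5,-24.5,0,0,-7.3,-27.5,0,0])

```text
t: 4.07
tool_pos: [0.4533, 0.0483, 0.2181]
orientation: [-0.555, -3.089, 0.002]
force: [0.7, 0.3, -4.2]
opening: 0.0556
gripper_force: 30.0
```

>>> play_rows(targets=[0,0,0,0,0,0,0,0,0,0,0,0,0,0,0,0])

```text
t: 4.4
tool_pos: [0.4547, 0.0515, 0.2196]
orientation: [-0.553, -3.091, -0.0]
force: [0.3, 0.1, -3.3]
opening: 0.0551
gripper_force: 30.0
```

```bash
python3 - <<'E'
from h import *
c=cam('wrist');save(c,'w3.png');s=read_state();print(s['t'],s['tool_pos'],s['orientation'],s['force'],s['opening'])
print([proj(c,P) for P in([.569,.0095,.148],[.569,.0095,.04])])
P=plane(c,325,323,s['tool_pos'][2]+.037);print(P,totool(P-s['tool_pos']))
E
```

```text
4.45 [0.45486007 0.05163806 0.21986484] [-5.51881443e-01 -3.09125442e+00 -4.39153138e-05] [ 0.09039332 -0.1028592  -3.29340965] 0.055382085090997686
[array([324.6774713 , 398.08158355]), array([324.44694637, 328.33236524])]
[0.45223437 0.05242227 0.25686484] [ 0.27882523 -0.01812867 -3.69959741]
```

View pics/w3.png

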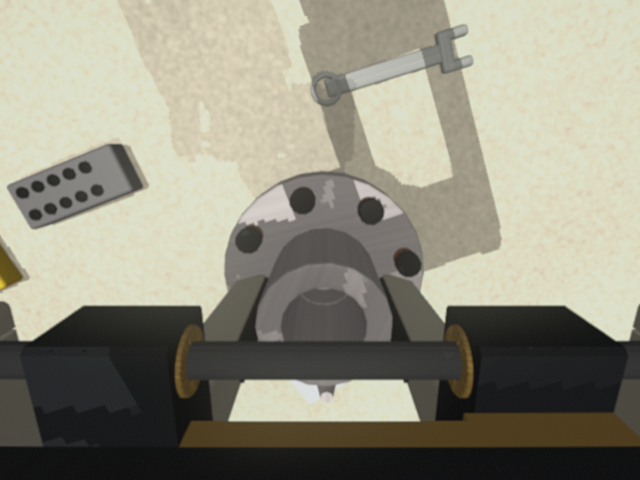

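The spindle tip shows at (326,397) between the bar and ledge, where predicted (325,398). Image up is tool +x, so I'll pass the tool over the spindle and measure it clear of the gripper.

>>> play_rows(targets=[-2,0,0,0,-5.5,0,0,0,-9.4,0,0,0,-13.3,0,0,0,-17.2,0,0,0,-20.8,0,0,0,-23,0,0,0,-24,0,0,0])

```text
t: 5.12
tool_pos: [0.6825, -0.0325, 0.2187]
orientation: [-0.553, -3.091, 0.0]
force: [0.2, -0.0, -3.4]
opening: 0.0553
gripper_force: 30.0
```

>>> play_rows(targets=[0,0,0,0,0,0,0,0,0,0,0,0,0,0,0,0])

```text
t: 5.45
tool_pos: [0.6796, -0.0317, 0.2207]
orientation: [-0.552, -3.092, -0.0]
force: [0.6, 0.1, -4.0]
opening: 0.0553
gripper_force: 30.0
```

```bash
python3 - <<'E'
from h import *
c=cam('wrist');save(c,'w4.png');s=read_state();print(s['t'],s['tool_pos'],s['orientation'],s['force'],s['opening'])
print([proj(c,P) for P in([.569,.0095,.148],[.569,.0095,.04])])
E
```

```text
5.5 [ 0.67968956 -0.03184591  0.22097869] [5.52861862e-01 3.09255048e+00 1.22942775e-04] [-0.51100817  0.91637963 -3.03798054] 0.054984999096495894
[array([325.03891226,  63.21076855]), array([324.61108263,  87.90973117])]
```

View pics/w4.png

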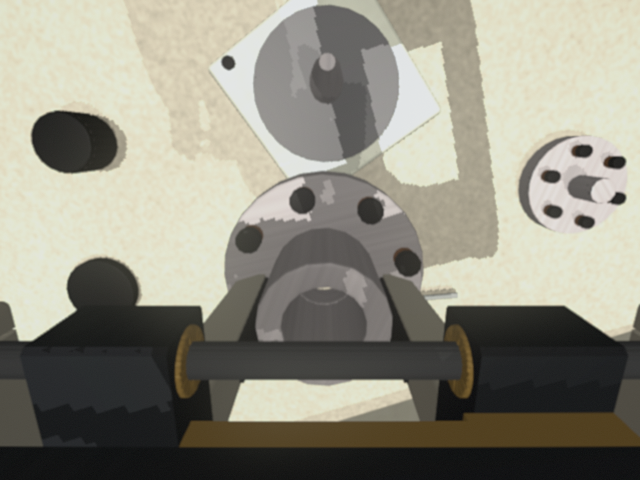

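The tip is at (327.5,61) and the seat circle centre near (326,84).

```bash
python3 - <<'E'
from h import *
c=cam('wrist');s=read_state();z=s['tool_pos'][2]
for n,p,h in(('tip',(327.5,61),.148),('seat',(326,84.5),.04),('collar',(325,323),z+.037),('captop',(62,142),.046)):
    P=plane(c,*p,h);print(n,P.round(4),totool(P-s['tool_pos']).round(2))
print(s['tool_pos'],s['q'])
E
```

```text
tip [0.5684 0.0112 0.148 ] [11.94  0.2   7.31]
seat [0.5669 0.0115 0.04  ] [12.1   0.17 18.11]
collar [ 0.6772 -0.0309  0.2581] [ 0.28  0.02 -3.7 ]
captop [ 0.5292 -0.2337  0.046 ] [  7.14 -24.14  17.51]
[ 0.6797682  -0.03203841  0.22113509] [-1.22416074e-01  3.47393563e-01  1.23236851e+00  2.17785100e-05
  1.56154321e+00 -1.33925273e+00]
```

>>> play_rows(targets=[1.5,0,0,0,4.5,0.1,0,0,8,0.1,0,0,10.5,0.2,0,0,11.6,0.2,0,0,11.9,0.2,0,0,11.9,0.2,0,0,11.9,0.2,0,0])

```text
t: 6.22
tool_pos: [0.5699, 0.0103, 0.2214]
orientation: [0.554, 3.091, 0.0]
force: [0.5, -0.1, -3.2]
opening: 0.0555
gripper_force: 30.0
```

>>> play_rows(targets=[0,0,1,0,0,0,2,0,0,0,3.5,0,0,0,5,0,0,0,6.5,0,0,0,7.5,0,0,0,8,0,0,0,8,0])

```text
t: 6.88
tool_pos: [0.5682, 0.0104, 0.1383]
orientation: [-0.554, -3.089, 0.001]
force: [0.4, 0.1, -3.3]
opening: 0.0548
gripper_force: 30.0
```

```bash
python3 - <<'E'
from h import *
c=cam('wrist');s=read_state();print(s['t'],s['tool_pos'],s['force'],s['wrist_torque'],s['opening'])
a=c['image'][250:400,240:410,::-1];cv2.imwrite('pics/w5.png',cv2.resize(cv2.convertScaleAbs(a,alpha=1.6),None,fx=4,fy=4,interpolation=cv2.INTER_CUBIC))
E
```

```text
6.9333 [0.56896354 0.01037006 0.13974171] [-0.68184776 -0.70152698 -3.22538542] [ 0.04740749 -0.01397872 -0.0334651 ] 0.05498391346647117
```

View pics/w5.png

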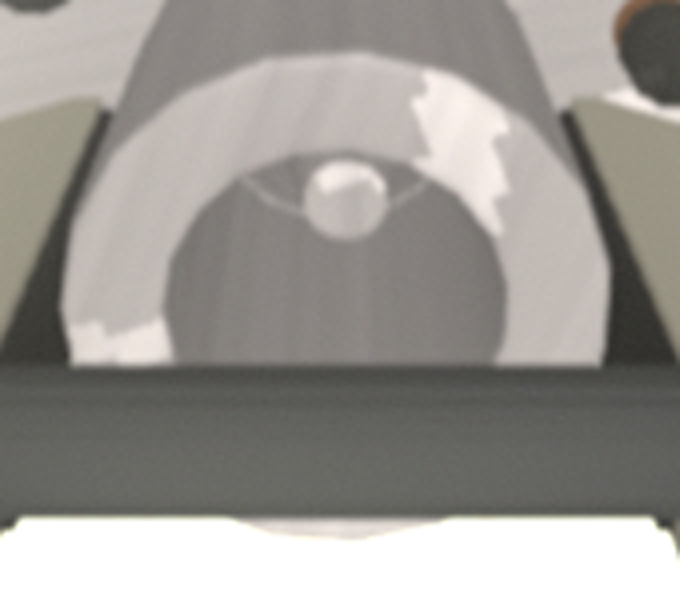

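The tip shows inside the bore at (326.3,300), with the collar top centre at (324,324). I'll compare the two at their own heights.

```bash
python3 - <<'E'
from h import *
c=cam('wrist');s=read_state();z=s['tool_pos'][2]
a=plane(c,326.3,300,.148);
for v in(322,324):
  b=plane(c,324,v,z+.037);print(totool(a-s['tool_pos']).round(2),totool(b-s['tool_pos']).round(2))
E
```

```text
[-0.04  0.05 -0.72] [ 0.41 -0.06 -3.7 ]
[-0.04  0.05 -0.72] [ 0.33 -0.06 -3.7 ]
```

>>> play_rows(targets=[-0.25,0.1,0,0,-0.25,0.1,1,0,-0.25,0.1,2,0,-0.25,0.1,2.8,0,-0.25,0.1,3.3,0,-0.25,0.1,3.6,0,-0.25,0.1,3.8,0])

```text
t: 7.57
tool_pos: [0.5718, 0.0105, 0.1018]
orientation: [-0.554, -3.092, 0.0]
force: [0.0, 0.7, -2.4]
opening: 0.0552
gripper_force: 30.0
```

```bash
python3 - <<'E'
from h import *
s=read_state();print(s['t'],s['tool_pos'],s['force'],s['wrist_torque'],s['opening'])
E
```

```text
7.5667 [0.57176456 0.01053769 0.10175155] [ 0.02243081  0.66852402 -2.37717564] [ 0.034912   -0.02045795 -0.04474325] 0.05519013549040579
```

>>> play_rows(targets=[0,0,0.5,0,0,0,1,0,0,0,1.3,0,0,0,1.5,0,0,0,1.6,0,0,0,1.7,0,0,0,1.75,0,0,0,1.75,0])

```text
t: 8.23
tool_pos: [0.572, 0.0106, 0.0852]
orientation: [-0.554, -3.092, 0.0]
force: [-2.8, 0.5, -3.2]
opening: 0.055
gripper_force: 30.0
```

>>> play_rows(targets=[0,0,0.1,0,0,0,0.2,0,0,0,0.25,0,0,0,0.3,0,0,0,0.3,0])

```text
t: 8.65
tool_pos: [0.5719, 0.0106, 0.0832]
orientation: [-0.554, -3.092, 0.0]
force: [-8.6, 0.3, 6.5]
opening: 0.0553
gripper_force: 30.0
```

The force shows contact at the expected height, so the carousel is seated. Releasing.

>>> play_rows(targets=[0,0,0,0,0,0,0,0,0,0,0,0,0,0,0,0,0,0,0,0,0,0,0,0,0,0,0,0,0,0,0,0], grip=9.3)

```text
t: 9.32
tool_pos: [0.5721, 0.0105, 0.0822]
orientation: [0.554, 3.092, 0.0]
force: [-0.2, 0.1, -0.2]
opening: 0.0929
gripper_force: 0.0
```

>>> play_rows(targets=[0,0,-1,0,0,0,-3,0,0,0,-6,0,0,0,-9,0,0,0,-12,0,0,0,-13,0,0,0,-13.5,0,0,0,-13.5,0])

```text
t: 9.98
tool_pos: [0.5727, 0.0105, 0.2185]
orientation: [0.554, 3.09, 0.0]
force: [-0.2, -0.3, -0.4]
opening: 0.0931
gripper_force: 0.0
```

```bash
python3 - <<'E'
from h import *
s=read_state();print(s['t'],s['tool_pos'],s['orientation'],s['force'],s['opening'])
print(totool(np.array([.5285,-.234,.2])-s['tool_pos']))
c=cam('side');cv2.imwrite('pics/s2.png',cv2.resize(c['image'][90:250,300:480,::-1],None,fx=3.5,fy=3.5,interpolation=cv2.INTER_CUBIC))
E
```

```text
9.9833 [0.57268686 0.0105082  0.21847376] [5.53989527e-01 3.09009973e+00 3.49139700e-04] [-0.16476217 -0.34287712 -0.38356142] 0.09312528144143958
[ -4.34656397 -24.46416656   1.84176812]
```

The carousel released with the TCP 40.1 mm higher than where it was grasped on the table, so it is fully on the seat (40 mm). Next is the cap.

>>> play_rows(targets=[-0.4,-2,0,0,-1,-6,0,0,-1.7,-10,0,0,-2.4,-14,0,0,-3.1,-18,0,0,-3.7,-21.5,0.5,0,-4.2,-24,1.2,0,-4.3,-24.5,1.8,0])

```text
t: 10.7
tool_pos: [0.5249, -0.2377, 0.1961]
orientation: [-0.56, -3.087, 0.0]
force: [-0.1, -0.2, 0.0]
opening: 0.0929
gripper_force: 0.0
```

>>> play_rows(targets=[0,0,0,0,0,0,0,0,0,0,0,0,0,0,0,0])

```text
t: 11.03
tool_pos: [0.5277, -0.2327, 0.1993]
orientation: [0.551, 3.093, 0.001]
force: [0.4, 0.6, 1.2]
opening: 0.0931
gripper_force: 0.0
```

```bash
python3 - <<'E'
from h import *
s=read_state();c=cam('wrist');save(c,'w6.png');im=c['image']
print(s['t'],s['tool_pos'],proj(c,[.5285,-.235,.046]),proj(c,[.5285,-.235,0]))
m=((im.max(2)<60)*255).astype(np.uint8);m[305:]=0
n,l,st,ce=cv2.connectedComponentsWithStats(m)
for i in range(1,n):
    if st[i,4]>150: print(st[i],ce[i].round(1))
g=im.max(2)
for v in range(190,305,8): print(v,g[v,250:400:5].tolist())
E
```

```text
11.0333 [ 0.52774324 -0.23267867  0.19926119] [322.08935308 224.27505436] [322.26835474 214.16788698]
[294   0  13  15 152] [299.7   6.9]
[253   0 125  51 812] [313.4  24.4]
[274   8  13  16 155] [279.9  15.4]
[254  17  14  15 152] [260.2  23.7]
[516 103  54 119 509] [528.3 158. ]
[606 115  26  15 317] [619.1 122.2]
[568 142  24  14 273] [579.6 148.5]
[555 185  22  14 235] [565.7 191. ]
[ 293  189   59   63 2806] [322.1 220.5]
[574 217  21  15 222] [584.1 223.9]
[610 223  24  15 253] [622.  229.8]
[208 279  23  26 306] [221.8 295.5]
[417 279  23  26 338] [425.5 294.9]
190 [192, 196, 196, 193, 193, 193, 192, 192, 181, 125, 120, 127, 101, 64, 53, 53, 71, 107, 157, 188, 189, 193, 171, 180, 144, 133, 131, 131, 134, 135]
198 [192, 192, 192, 192, 192, 193, 192, 191, 175, 116, 87, 54, 57, 56, 56, 56, 58, 54, 50, 131, 135, 135, 137, 138, 134, 133, 131, 135, 134, 138]
206 [192, 194, 193, 192, 192, 191, 194, 192, 178, 107, 57, 59, 57, 57, 57, 56, 57, 53, 54, 51, 134, 137, 132, 133, 138, 135, 133, 135, 135, 134]
214 [196, 193, 192, 194, 195, 193, 191, 194, 182, 55, 58, 55, 56, 56, 56, 55, 55, 5
[... 1022 characters left out ...]
 191, 191, 191, 191, 191, 192, 191, 191, 190, 193, 190, 190, 187, 192, 191, 191]
278 [192, 193, 192, 196, 197, 192, 192, 192, 193, 196, 193, 194, 192, 192, 190, 192, 191, 191, 191, 190, 188, 190, 194, 191, 192, 191, 191, 189, 191, 190]
286 [195, 192, 191, 196, 195, 195, 195, 196, 192, 192, 192, 195, 192, 191, 191, 196, 191, 195, 189, 191, 192, 191, 192, 191, 187, 191, 192, 191, 193, 191]
294 [194, 197, 193, 193, 192, 193, 195, 194, 193, 194, 194, 194, 195, 192, 191, 191, 194, 191, 192, 191, 191, 192, 192, 191, 191, 190, 191, 192, 190, 190]
302 [191, 193, 194, 191, 194, 196, 192, 194, 195, 192, 194, 196, 192, 192, 191, 195, 191, 193, 194, 191, 191, 195, 191, 192, 190, 191, 190, 192, 191, 190]
```

```bash
python3 - <<'E'
from h import *
c=cam('wrist');s=read_state()
P=plane(c,322.5,223.2,.046);print(P,s['tool_pos'],totool(P+[0,0,.011-.046]-s['tool_pos']))
x=totool([1,0,0])/100;M=R.from_rotvec(s['orientation']).as_matrix()
for a,b in((1,0),(-1,0),(0,1),(0,-1)): print(proj(c,P+.028*(a*M[:,0]+b*M[:,1])))
E
```

```text
[ 0.52788138 -0.23448248  0.046     ] [ 0.52784673 -0.23300266  0.19962953] [-0.04239931 -0.13832019 18.86297849]
[322.47579163 192.58763531]
[322.52323225 252.46330257]
[353.18073856 223.20284126]
[291.82059435 223.19850074]
```

>>> play_rows(targets=[0,-0.1,3.5,0,0,-0.1,7.5,0,0,-0.1,11.5,0,0,-0.1,14.5,0,0,-0.1,16.5,0,0,-0.1,17.8,0,0,-0.1,18.5,0,0,-0.1,18.8,0])

```text
t: 11.8
tool_pos: [0.5271, -0.2347, 0.0109]
orientation: [-0.553, -3.092, -0.0]
force: [-0.1, -0.7, 0.8]
opening: 0.093
gripper_force: 0.0
```

>>> play_rows(targets=[0,0,0,0,0,0,0,0,0,0,0,0,0,0,0,0,0,0,0,0,0,0,0,0,0,0,0,0,0,0,0,0], grip=5, grip_force=25)

```text
t: 12.47
tool_pos: [0.5273, -0.2352, 0.0118]
orientation: [0.554, 3.092, -0.0]
force: [0.1, 3.0, 4.7]
opening: 0.0555
gripper_force: 25.0
```

>>> play_rows(targets=[0,0,-0.5,0,0,0,-2.5,0,0,0,-6,0,0,0,-10,0,0,0,-14,0,0,0,-17.5,0,0,0,-19,0,0,0,-19.5,0])

```text
t: 13.13
tool_pos: [0.5286, -0.2361, 0.211]
orientation: [0.553, 3.086, -0.004]
force: [0.1, -0.6, -1.4]
opening: 0.0558
gripper_force: 25.0
```

```bash
python3 - <<'E'
from h import *
s=read_state();print(s['t'],s['tool_pos'],s['force'],s['opening'])
c=cam('wrist');im=c['image'];save(c,'w7.png');g=im.max(2)
print(proj(c,np.array(s['tool_pos'])+[0,0,.035]))
for v in range(220,344,4): print(v,g[v,324],''.join('#' if x<75 else '.' for x in g[v,230:420:2]))
print([int(g[v,324]) for v in range(378,425,3)])
print(totool(np.array([.572,.0106,.2])-s['tool_pos']))
E
```

```text
13.1333 [ 0.52864139 -0.23609951  0.21098494] [ 0.14578406 -0.60492013 -1.37828107] 0.05584394675417702
[324.80649348 326.80072387]
220 165 ...............................................................................................
224 164 ...............................................................................................
228 169 ...............................................................................................
232 165 ...............................................................................................
236 78 ............................................##..###............................................
240 53 ....................................#######################....................................
244 52 .................................############################..................................
248 50 ..............................###################################..............................
252 48 ............................#######################################............................
256 47 ..........................####
[... 1644 characters left out ...]
#############################################################........
324 28 .......#################################################################################.......
328 32 ......##################################################################################.......
332 33 .....####################################################################################......
336 31 .....#########.###########################################################################.....
340 33 ...##########...###############################################################..##########....
[63, 44, 161, 227, 228, 226, 225, 225, 226, 225, 226, 212, 215, 217, 199, 85]
[ 4.51087306 24.64037831  1.0567231 ]
```

>>> play_rows(targets=[0.4,2,0,0,1,5.8,0,0,1.7,9.8,0,0,2.5,13.8,0,0,3.2,17.8,0,0,3.9,21.5,0,0,4.4,24,0,0,4.5,24.6,0,0])

```text
t: 13.85
tool_pos: [0.5689, 0.0156, 0.2032]
orientation: [-0.548, -3.089, -0.001]
force: [0.7, -1.2, -1.7]
opening: 0.0558
gripper_force: 25.0
```

>>> play_rows(targets=[0,0,0,0,0,0,0,0,0,0,0,0,0,0,0,0])

```text
t: 14.18
tool_pos: [0.5698, 0.0097, 0.2056]
orientation: [-0.557, -3.091, 0.001]
force: [0.9, 0.1, -1.7]
opening: 0.0559
gripper_force: 25.0
```

```bash
python3 - <<'E'
from h import *
s=read_state();print(s['t'],s['tool_pos'],s['force'],s['opening'],totool(np.array([.572,.0106,.1318])-s['tool_pos']))
E
```

```text
14.1833 [0.56984448 0.009661   0.20561602] [ 0.91056551  0.10371061 -1.71607888] 0.05586501891253561 [-0.17479158  0.16828593  7.38135845]
```

>>> play_rows(targets=[-0.1,0.15,0,0,-0.1,0.15,1.5,0,-0.1,0.15,3,0,-0.1,0.15,4.5,0,-0.1,0.15,5.8,0,-0.1,0.15,6.5,0,-0.1,0.15,6.9,0,-0.1,0.15,7.0,0])

```text
t: 14.85
tool_pos: [0.5713, 0.0121, 0.1355]
orientation: [-0.555, -3.091, 0.0]
force: [-0.2, -0.1, -2.0]
opening: 0.0556
gripper_force: 25.0
```

>>> play_rows(targets=[0,0,0.1,0,0,0,0.2,0,0,0,0.25,0,0,0,0.3,0,0,0,0.3,0])

```text
t: 15.27
tool_pos: [0.5719, 0.0123, 0.1336]
orientation: [0.554, 3.092, 0.0]
force: [0.4, 0.7, -0.7]
opening: 0.0559
gripper_force: 25.0
```

>>> play_rows(targets=[0,0,0.1,0,0,0,0.15,0,0,0,0.2,0,0,0,0.2,0])

```text
t: 15.6
tool_pos: [0.5718, 0.0123, 0.1319]
orientation: [0.554, 3.092, 0.0]
force: [-3.2, -0.6, 4.0]
opening: 0.0559
gripper_force: 25.0
```

Contact came at 0.1319 against the predicted 0.1318, so I'm releasing and backing off.

>>> play_rows(targets=[0,0,0,0,0,0,0,0,0,0,0,0,0,0,0,0,0,0,0,0,0,0,0,0,0,0,0,0,0,0,0,0], grip=9.3)

```text
t: 16.27
tool_pos: [0.5716, 0.0123, 0.1312]
orientation: [-0.554, -3.092, 0.0]
force: [-0.3, 0.1, -0.1]
opening: 0.0929
gripper_force: 0.0
```

>>> play_rows(targets=[0,0,-1,0,0,0,-3,0,0,0,-6,0,0,0,-9,0,4,0,-11,0,8,0,-11,0,11,0,-11,0,12,0,-11,0])

```text
t: 16.93
tool_pos: [0.4566, 0.0552, 0.2426]
orientation: [0.553, 3.092, 0.001]
force: [-0.4, -0.2, 0.6]
opening: 0.0926
gripper_force: 0.0
```

>>> play_rows(targets=[0,4,0,0,0,8,0,0,0,12,0,0,0,15,0,0,0,15,0,0,0,15,0,0])

```text
t: 17.43
tool_pos: [0.5112, 0.196, 0.2415]
orientation: [-0.55, -3.093, 0.0]
force: [-0.5, -0.8, -0.2]
opening: 0.093
gripper_force: 0.0
```

```bash
python3 - <<'E'
from h import *
s=read_state();print(s['t'],s['tool_pos'],s['force'],s['opening'])
c=cam('side');t=cam('top')
k=lambda a:cv2.resize(a[:,:,::-1],(400,400),interpolation=cv2.INTER_CUBIC)
cv2.imwrite('pics/end.png',np.hstack([k(c['image'][90:240,310:460]),k(t['image'][70:220,230:380])]))
E
```

```text
17.4333 [0.51120046 0.19599299 0.24153171] [-0.47963501 -0.83099124 -0.17239932] 0.09304404668572834
```

View pics/end.png

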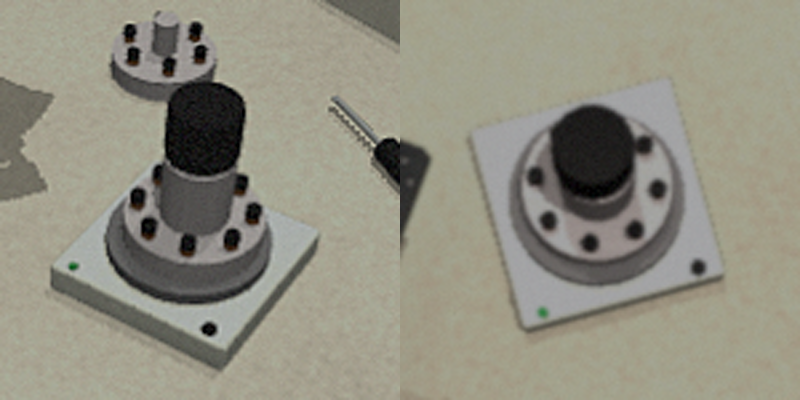

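The carousel is flat on the seat, and the cap (crop about 205,125) sits flat on the collar and is centred. The gripper is clear of both.

```bash
python3 -c "
from plant import workorder;print(workorder.close_job())"
```

```text
the job is handed in; nothing more can be done
None
```

The carousel is fully down on the white turret's seat and the black cap rests flat on its collar; both were released upright, and I handed the job in at about 17.5 s (the hand-in returned no verdict).

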